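Unstack the tube adapters and balance the centrifuge rotor

ROBOT

A 6-joint arm with a two-finger parallel gripper is mounted at the origin on a cart in front of the work surface, level with it; the furniture and walls round the work are solid. World frame = base frame: x ahead of the robot, y to its left, z up, the work surface at z = 0. Lengths are in mm, angles in rad, forces in N, time in s.
With the tool pointing down it reaches from about 400 to 925 mm from the base axis. Payload 3.4 kg.
Tool frame: the origin (TCP) lies at the centre of the arm's flange, where the gripper is bolted on; the fingertips stand 173 mm ahead of it and the grasp point (between the pads) lies 155 mm ahead of it (arm.grip_point_offset is the distance from the TCP to the grasp point, in mm); y points along the fingers, z is the direction in which the jaws open and shut, and the axes are right-handed (so a half turn about y gives the same grasp; the last joint's range is limited). The gripper opens to 85 mm and grips with 20 to 120 N. Pads are 22 mm wide; open, the fingers measure 114 mm over their backs; the gripper's body (76 mm by 85 mm) begins 54 mm behind the grasp point. The pads swing forward as they close: fully open they stand 13 mm farther back than shut.
Start: joints at [-1.405, 0.307, 1.506, -0, 1.328, -0.073], TCP at [135.984, -558.696, 404.705] pointing down, gripper open.
Joint ranges: [-3.12, 3.12], [-1.05, 2.28], [0.14, 2.33], [-1.42, 4.57], [0.1, 2.73], [-2.68, 2.68]. Speed limits (rad/s): [2.57, 2.57, 3.14, 3.14, 3.14, 3.14].

INTERFACE

Orientations are given as a unit quaternion [x, y, z, w].
In Python, from workcell import arm gives the robot as it stands.
- The arm moves only by the shell command python3 -m creep 'ROWS' [OPENING]. ROWS is JSON, one flat list of numbers, 6 for each row, row after row: the shift along the tool's x, y, z in mm, then the turn, a rotation vector about the tool's x, y, z in degrees. In form: [x, y, z, wx, wy, wz, x, y, z, wx, wy, wz, ...]. A call has 1 to 10 rows; each row shifts and turns the commanded pose from where the row before left it, along the tool's axes as they then stand; what a row does not reach is not made up. A row lasts 1/8 s, in which the tool goes at most 62.5 mm and 10.7 degrees, less where a joint would pass 70% of its speed; a pose out of reach is approached as far as the arm can. A call with a gripper value outside its range is refused whole. OPENING is the gripper command: -1 is shut, 1 is fully open, values between are in proportion, set as the call begins (- or left out, the last holds). The fingers move at their own pace and stop on an object; the grip force is fixed at half the most. Time passes only in rows, so rows that do not move let the fingers close. It gives the time, the measured TCP pose, the force and the opening at its end, in the units of the state.
- arm.observe(): the state, without advancing time (a new reading comes with each control period).
- arm.read_camera(name): name is "scene" or "top" or "wrist"; returns a dict with "pixels" (420x560x3 uint8, red, green, blue), "z_map" (420x560 float32, mm along the optical axis (not along the pixel's ray), 0 where there is no reading), "fx", "fy", "cx", "cy" (pixels), "origin" and "attitude" of the camera in the world. Camera axes: x right, y down, z forward; pixel columns grow to the right and rows downward; lengths in mm; the calibration is good to about 2 mm. A picture is of the moment at which its call begins.
- arm.hand_in(): hands the job in, once; it reports no verdict.
The state is a dict: "time_s": time; "joint_positions": joint angles; "qvel": joint speeds; "effort": joint torques, N m; "ee_pos": TCP position; "tcp_rot": TCP orientation; "wrist_force": force on the tool from outside, world axes, zero at the start; "torque": the same for the moment, N m; "gripper_width": finger opening in mm.
Only numpy, scipy, OpenCV 4.12 (cv2) and the standard library are available. Lean on these libraries where they do the work, as an engineer would, in place of code of your own. Each camera call takes 0.05 s, during which the arm holds its last target.

TASK

The centrifuge rotor on the bench is half loaded and out of balance. Take the stack of three tube adapters apart from the top down, putting each one as you take it fully down into the empty bucket straight across the hub from the loaded adapter of its own size, so that like faces like; leave the loaded adapters where they are.

Things in the scene. Friction and masses are not known exactly. Their poses are not given: they have to be found in the camera images.
- small: the small adapter to move: collar 47 mm in diameter, seven small round bores (one amid six); top of the stack at the start. White plastic, 52 mm high; origin: centre of the underside, z up. Stem 39 mm across, 34 mm long (foot tapered to 31), under a round collar (z 34 to 52 mm) to grip; the next one stands in the 4 mm deep dish of the top. In the stack 48 mm above the medium one. 40 to 80 g.
- medium: the medium adapter to move: collar 56 mm in diameter, three round bores in a triangle; middle of the stack at the start. Otherwise as the small one. Its origin is 48 mm above that of the large one in the stack. 50 to 100 g.
- large: the large adapter to move: collar 66 mm in diameter, one wide round bore; bottom of the stack at the start, its foot in a low black stand (94 mm wide, 16 mm high). Otherwise as the small one. 60 to 120 g.
- small_loaded: the twin of the small adapter (47 mm collar), same shape and origin, already seated loose in one of the three buckets on the far side of the rotor; it stays there
- medium_loaded: the twin of the medium adapter (56 mm collar), same shape and origin, already seated loose in one of the three buckets on the far side of the rotor; it stays there
- large_loaded: the twin of the large adapter (66 mm collar), same shape and origin, already seated loose in one of the three buckets on the far side of the rotor; it stays there
- rotor: grey centrifuge rotor, 215 mm across, fixed on a low stand; origin on the bench under the hub, z up. Six equal dark buckets on an 80 mm radius, 60 degrees apart, each with one straight across. Bucket: 47 mm bore, lip 56 mm across, floor 34 and lip 64 mm above the bench; hub 65 mm. A seated adapter stands on the floor with 4 mm play, collar 68 to 86 mm above the bench
- bucket_1 (a point): centre of the inner floor of an empty bucket of the rotor, on the robot's side; a seated adapter's origin lies here. The bucket straight across the hub holds one of the loaded adapters
- bucket_2 (a point): centre of the inner floor of another empty bucket of the rotor, on the robot's side; a seated adapter's origin lies here. The bucket straight across the hub holds one of the loaded adapters
- bucket_3 (a point): centre of the inner floor of the third empty bucket of the rotor, on the robot's side; a seated adapter's origin lies here. The bucket straight across the hub holds one of the loaded adapters
Not all that is in view belongs to the job. What is shaped like the small but green or red is not meant.

How it is judged (in metres and radians):
On the way, in this order (a step that is already met when the one before it is completed fails the run):
1. the small adapter is fully down in the bucket opposite its twin ((horizontal distance between small and bucket_1 below 0.007 m or horizontal distance between small and bucket_2 below 0.007 m or horizontal distance between small and bucket_3 below 0.007 m) and z of small in the frame of rotor below 0.038 m and angle between small's own z axis and vertical below 0.08 rad and horizontal distance between small and small_loaded above 0.149 m), for 0.2 s.
2. the medium adapter is fully down in the bucket opposite its twin ((horizontal distance between medium and bucket_1 below 0.007 m or horizontal distance between medium and bucket_2 below 0.007 m or horizontal distance between medium and bucket_3 below 0.007 m) and z of medium in the frame of rotor below 0.038 m and angle between medium's own z axis and vertical below 0.08 rad and horizontal distance between medium and medium_loaded above 0.149 m), for 0.2 s.
3. the large adapter is fully down in the bucket opposite its twin ((horizontal distance between large and bucket_1 below 0.007 m or horizontal distance between large and bucket_2 below 0.007 m or horizontal distance between large and bucket_3 below 0.007 m) and z of large in the frame of rotor below 0.038 m and angle between large's own z axis and vertical below 0.08 rad and horizontal distance between large and large_loaded above 0.149 m), for 0.2 s.
At the end, for the whole second after the job is handed in: Each adapter is at rest, upright (4.5 degrees), within 7 mm of the centre and 4 mm of the floor of a bucket, the one opposite its twin (149 mm or more from it; 160 mm is straight across), and the loaded adapters are within 10 mm of where they were (all of step 1 and all of step 2 and all of step 3 and linear speed of each of small, medium, large below 0.02 m/s and distance of each of small_loaded, medium_loaded, large_loaded from where it was at the start of the episode below 0.01 m); the robot touches nothing.
It fails at once if a loaded adapter is shifted or lifted by more than 15 mm (distance of any of small_loaded, medium_loaded, large_loaded from where it was at the start of the episode above 0.015 m).
It also fails if it takes over 102 s, if anything falls off the work surface, if the arm or the gripper's body presses on something with over 40 N, if the wrist force passes 120 N, or if a joint passes its speed limit or range.

## Working session

There is one attempt and no reset: what is moved stays moved. The work goes in short steps, Python scripts to look and compute and a shell command to move; the robot and the scene stay as the last step left them, time stands still between calls to the robot, and variables do not carry over. Pictures are saved under pics/ and viewed, and the job is handed in when it is done.

```bash
ls; mkdir -p pics
cat > h.py <<'E'
import numpy as np,cv2
from scipy.spatial.transform import Rotation as R
from workcell import arm
def cam(n,save=None):
    d=arm.read_camera(n)
    if save: cv2.imwrite('pics/'+save,d['pixels'][:,:,::-1])
    return d
def pts(d):
    z=d['z_map'];h,w=z.shape
    u,v=np.meshgrid(np.arange(w),np.arange(h))
    P=np.stack([(u-d['cx'])/d['fx']*z,(v-d['cy'])/d['fy']*z,z],-1)
    a=np.array(d['attitude']); M=R.from_quat(a).as_matrix() if a.size==4 else a.reshape(3,3)
    W=P@M.T+np.array(d['origin']); W[z==0]=np.nan
    return W
E
python3 - <<'E'
from h import *
s=arm.observe();print(s);print(arm.grip_point_offset)
for n in('scene','top','wrist'):
    d=cam(n,n+'0.png');print(n,d['fx'],d['cx'],d['cy'],d['origin'],d['attitude']);np.savez(n+'0.npz',**{k:np.array(v) for k,v in d.items()})
E
```

```text
pics
{'time_s': 0.0, 'joint_positions': array([-1.40549343e+00,  3.07571438e-01,  1.50765976e+00,  1.57508972e-05,
        1.32838280e+00, -7.35057564e-02]), 'qvel': array([ 6.73390697e-05,  1.26944662e-03,  5.45847776e-04, -6.24262662e-05,
       -4.43757466e-05,  1.62840426e-03]), 'effort': array([-1.90506405e-03, -4.57558072e+01, -2.51919204e+01, -2.95944810e-04,
        1.31468038e-02, -1.51833643e-05]), 'ee_pos': array([ 135.9342397 , -558.35683224,  403.78670761]), 'tcp_rot': array([-0.08425714,  0.70278597, -0.70135767,  0.08420236]), 'wrist_force': array([-0.75782819, -0.58731817,  0.27682221]), 'torque': array([-0.02753547,  0.0329519 ,  0.00709306]), 'gripper_width': 85.57690235808943}
154.70000000000002
scene 420.7183260714939 275.23824610226643 209.6606961425083 [-314.06731302  467.68564444  508.41354049] [-0.41951786  0.72665838 -0.47768934  0.26035601]
top 419.41814435798904 277.0241403899203 215.03870749551552 [329.44291924   5.72907984 913.35934339] [-0.63573224  0.76455939 -0.0829394   0.06644173]
wrist 355.8257890133885 276.9027241782793 206.02755430209626 [ 201.95093131 -542.21061925  372.82396503] [ 0.77921884 -0.61209924 -0.08417433  0.10520081]
```

View pics/scene0.png

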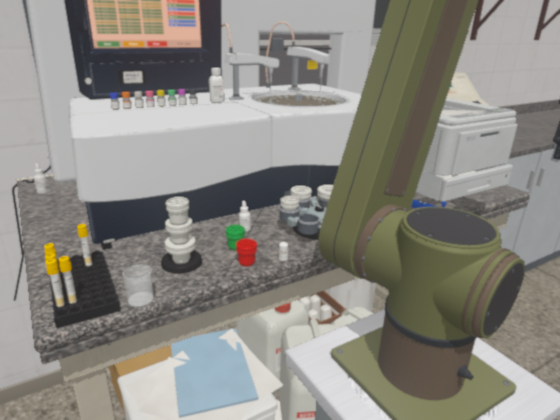

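View pics/top0.png

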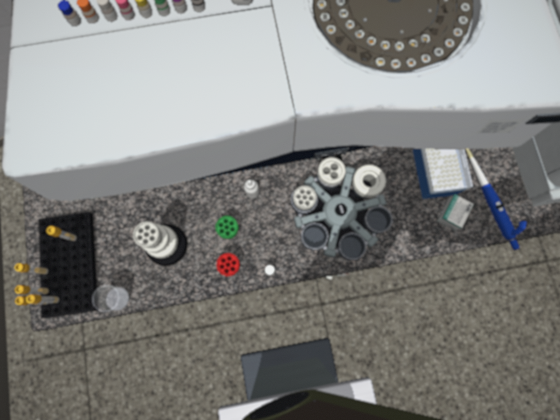

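View pics/wrist0.png

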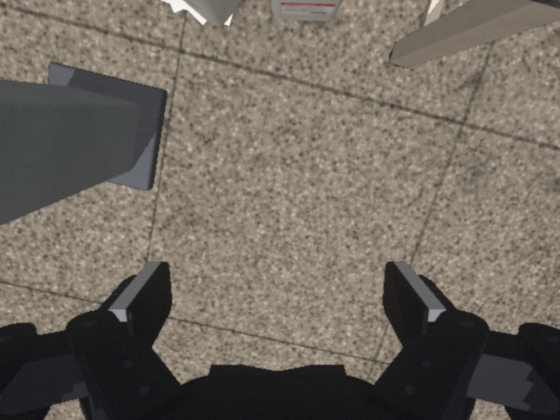

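The top picture shows the stack at about (150,237), with the 7-bore small on top. The rotor hub is at (342,210). Small_loaded (7 bores) is at (305,197), medium_loaded (3 bores) at (331,171) and large_loaded (1 bore) at (370,181). The empty buckets are at (377,219), (350,245) and (313,234). The green (227,226) and red (228,264) pieces are decoys. Next I'll enlarge and measure.

Run:
```python
from h import *
d=dict(np.load('top0.npz'));W=pts(d)
np.set_printoptions(precision=1,suppress=True)
for uv in [(147,236),(342,210),(305,197),(331,171),(370,181),(377,219),(350,245),(313,234),(227,226),(228,264),(270,270),(200,220),(100,290)]:
    print(uv,W[uv[1],uv[0]])
im=d['pixels'][:,:,::-1]
a=cv2.resize(im[150:270,280:400],(480,480),interpolation=3)
b=cv2.resize(im[205:285,115:195],(320,320),interpolation=3)
o=np.zeros((480,800,3),np.uint8);o[:,:480]=a;o[:320,480:]=b
cv2.imwrite('pics/crop0.png',o)
m=(W[...,2]>195)&(W[...,0]<900)
# height segmentation
u,v=np.meshgrid(np.arange(560),np.arange(420))
st=(u>120)&(u<195)&(v>205)&(v<280)
for lo,hi in[(155,175),(105,125),(55,70),(10,22),(90,105),(140,155),(175,190)]:
    k=st&(W[...,2]>lo)&(W[...,2]<hi)
    if k.sum()>10:
        p=W[k];c,r=cv2.minEnclosingCircle(p[:,:2].astype(np.float32));print(lo,hi,k.sum(),np.array(c),r,np.median(p[:,2]))
rt=(u>285)&(u<400)&(v>150)&(v<270)
for n,(cu,cv_) in dict(s=(305,197),m=(331,171),l=(370,181)).items():
    k=(np.hypot(u-cu,v-cv_)<19)&(W[...,2]>78)&(W[...,2]<94)
    p=W[k];c,r=cv2.minEnclosingCircle(p[:,:2].astype(np.float32));print(n,k.sum(),np.array(c),r,np.median(p[:,2]),p.mean(0))
for n,(cu,cv_) in dict(a=(377,219),b=(350,245),c=(313,234)).items():
    k=(np.hypot(u-cu,v-cv_)<17)&(W[...,2]>59)&(W[...,2]<70)
    p=W[k];c,r=cv2.minEnclosingCircle(p[:,:2].astype(np.float32));print(n,k.sum(),np.array(c),r,np.median(p[:,2]))
```

```text
(147, 236) [500.3 220.6 129.9]
(342, 210) [ 494.9 -165.4   66.1]
(305, 197) [536.  -95.4  66.6]
(331, 171) [ 576.7 -157.3   83.5]
(370, 181) [ 550.6 -242.8   45.5]
(377, 219) [ 467.8 -240.8   36.2]
(350, 245) [ 424.1 -172.4   32.8]
(313, 234) [461.  -99.8  35.7]
(227, 226) [512.5  77.2  30. ]
(228, 264) [432.7  88.6  23. ]
(270, 270) [402.5   3.5  40.9]
(200, 220) [542.8 136.3   0.8]
(100, 290) [424.1 346.2  57.3]
155 175 16 [498.8 214.9] 22.3067684173584 155.55603291968265
105 125 164 [499.4 215.1] 27.717988967895508 106.57170402759334
55 70 232 [499.9 215. ] 32.5614128112793 58.01315283794793
10 22 506 [499.5 215. ] 44.97278594970703 15.22278185700867
90 105 136 [499.7 215.1] 28.090423583984375 102.73783441023437
140 155 449 [499.6 215.3] 24.181203842163086 150.23827830252912
s 309 [532.1 -93. ] 24.04038429260254 82.82840850455693 [531.8 -93.   83.1]
m 448 [ 576.8 -159.2] 28.15158462524414 84.4982896181561 [ 576.4 -158.9   84.3]
l 662 [ 542.1 -231.4] 33.48558807373047 85.39755392370529 [ 541.3 -230.4   85. ]
a 184 [ 462.8 -237.3] 28.264068603515625 63.529957032451534
b 184 [ 417.5 -171. ] 27.69792366027832 63.643608203224574
c 179 [452.4 -99.1] 27.98616600036621 63.65131663474415
```

View pics/crop0.png

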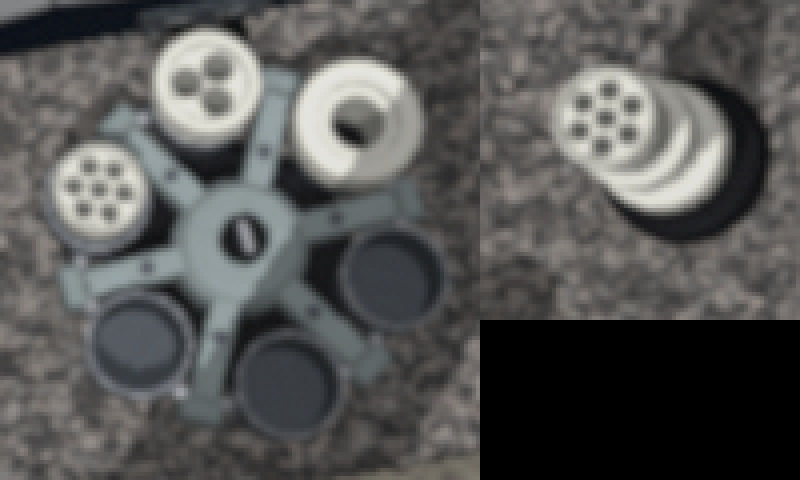

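The crop confirms bores: small_loaded has 7, medium_loaded 3, large_loaded 1, and the top of the stack 7. The measurements agree with each other:
- **Opposite pairs:** they are 160 mm apart, about a common centre at (497.3,-165.2).
- **Stack:** axis at (499.5,215.1), large origin at z≈6.
- **Targets:** small goes to a (462.7,-237.3), medium to b (417.6,-171.1), and large to c (452.4,-99.1).

Next I'll check the tool axes and the finger geometry.

```bash
cat >> h.py <<'E'
np.set_printoptions(precision=1,suppress=True)
def state():
    s=arm.observe();M=R.from_quat(s['tcp_rot']).as_matrix();return s,M
def plan(x,y,z,yaw=None):
    """needed: tilt fix + yaw turn, then shift in the turned tool frame, for TCP target with tool y down; yaw=jaw (tool z) direction deg mod 180"""
    s,M=state()
    cur=np.degrees(np.arctan2(M[1,2],M[0,2]))
    if yaw is None: yaw=cur
    dy=(yaw-cur+90)%180-90
    zz=np.array([np.cos(np.radians(cur+dy)),np.sin(np.radians(cur+dy)),0]);yy=np.array([0,0,-1.]);xx=np.cross(yy,zz)
    T=np.stack([xx,yy,zz],1)
    rv=np.degrees(R.from_matrix(M.T@T).as_rotvec())
    sh=T.T@(np.array([x,y,z])-s['ee_pos'])
    print('yaw now %.1f turn'%cur,rv,'then shift',sh,'tip z %.1f'%(s['ee_pos'][2]-173),'q6 %.2f'%s['joint_positions'][5],'t %.2f'%s['time_s'],'w %.1f'%s['gripper_width'])
E
python3 - <<'E'
from h import *
s,M=state();print(M)
plan(430,-300,405); plan(499.5,215.1,405,23)
d=dict(np.load('wrist0.npz'));W=pts(d)
L=(W-s['ee_pos'])@M
for uv in [(160,268),(165,300),(395,268),(390,300),(150,320),(440,300),(120,340),(280,380)]: print(uv,L[uv[1],uv[0]])
k=(L[...,1]<230)&(L[...,1]>60);print(np.nanpercentile(L[k],[0,100],axis=0))
for lo in range(100,180,8):
    kk=k&(L[...,1]>=lo)&(L[...,1]<lo+8)
    if kk.sum():print(lo,kk.sum(),L[kk].min(0),L[kk].max(0),np.abs(L[kk][:,2]).min())
E
```

```text
[[-1.  -0.   0.2]
 [-0.2  0.  -1. ]
 [-0.  -1.  -0. ]]
yaw now -76.3 turn [ 0.1 -0.  -0. ] then shift [-346.8   -1.  -181.6] tip z 231.0 q6 -0.07 t 0.15 w 85.1
yaw now -76.3 turn [ 0.1 80.7  0.1] then shift [ 570.    -1.  -636.9] tip z 231.0 q6 -0.07 t 0.15 w 85.1
(160, 268) [-11.  151.4 -43.3]
(165, 300) [  3.2 153.  -43.1]
(395, 268) [-11.7 149.9  42.7]
(390, 300) [  2.5 151.9  42.7]
(150, 320) [  0.9 136.2 -42.9]
(440, 300) [ -7.2 135.3  53.2]
(120, 340) [-16.7 101.4 -36. ]
(280, 380) [-11.5  94.9   0.5]
[[-21.5  75.5 -73.1]
 [ 12.9 161.4  73.3]]
100 10463 [-18.2 100.  -70.6] [ 12.2 108.   72.7] 0.3774630125880723
108 6603 [-14.8 108.  -73.1] [ 12.9 116.   73.3] 36.836036954415576
116 1534 [-14.3 116.  -67. ] [ -2.  124.   66.6] 41.788395276337155
124 1518 [-12.2 124.  -56.8] [  6.1 132.   55.9] 41.631684838825976
132 1818 [-12. 132. -57.] [ 11.3 140.   56.2] 41.46839066111389
140 1553 [-11.9 140.  -56.8] [ 11.5 148.   56.6] 41.53492568545513
148 1217 [-11.9 148.  -56.8] [ 11.2 156.   56.3] 41.77325358504768
156 379 [-11.3 156.  -49.5] [ 10.9 161.4  48.3] 41.78146834824643
```

```bash
python3 -m creep '[-35,0,-18,0,0,0,-35,0,-18,0,0,0,-35,0,-18,0,0,0,-35,0,-18,0,0,0,-35,0,-18,0,0,0,-35,0,-18,0,0,0,-35,0,-18,0,0,0,-35,0,-18,0,0,0,-35,0,-18,0,0,0,-35,0,-18,0,0,0]' 1
python3 -c "
from h import *
plan(499.5,215.1,405)"
```

```text
time_s: 1.4
ee_pos: [434.2, -300.0, 404.4]
tcp_rot: [-0.084, 0.702, -0.702, 0.084]
wrist_force: [0.8, -0.5, -0.0]
gripper_width: 85.5
yaw now -76.3 turn [0. 0. 0.] then shift [-185.2   -0.6 -485. ] tip z 231.4 q6 0.65 t 1.40 w 85.5
```

```bash
python3 -m creep '[-18.5,0,-48.5,0,0,0,-18.5,0,-48.5,0,0,0,-18.5,0,-48.5,0,0,0,-18.5,0,-48.5,0,0,0,-18.5,0,-48.5,0,0,0,-18.5,0,-48.5,0,0,0,-18.5,0,-48.5,0,0,0,-18.5,0,-48.5,0,0,0,-18.5,0,-48.5,0,0,0,-18.5,0,-48.5,0,0,0]'
python3 -c "
from h import *
plan(499.5,215.1,405)
cam('wrist','w1.png')"
```

```text
time_s: 2.65
ee_pos: [498.4, 215.7, 404.5]
tcp_rot: [0.084, -0.702, 0.702, -0.084]
wrist_force: [0.8, -0.5, -0.5]
gripper_width: 85.2
yaw now -76.3 turn [-0. -0.  0.] then shift [-1.  -0.5  0.8] tip z 231.5 q6 1.66 t 2.65 w 85.2
```

View pics/w1.png

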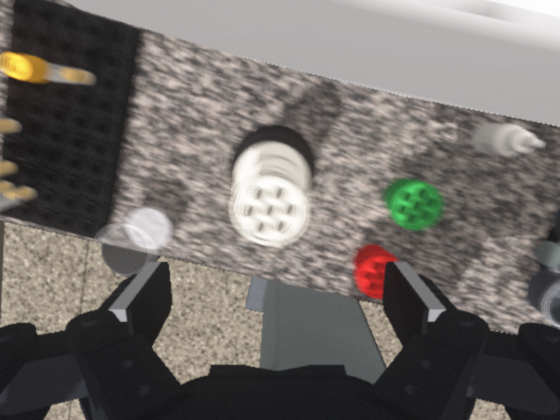

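```bash
python3 - <<'E'
from h import *
d=cam('wrist');W=pts(d);s,M=state()
u,v=np.meshgrid(np.arange(560),np.arange(420))
k=(np.hypot(u-271,v-205)<50)&(W[...,2]>149)&(W[...,2]<160)
p=W[k];c,r=cv2.minEnclosingCircle(p[:,:2].astype(np.float32));print(np.array(c),r,np.percentile(p[:,2],[5,50,95,99]))
E
python3 -m creep '[-1,12,1,0,0,0,0,14,0,0,0,0,0,14,0,0,0,0,0,14,0,0,0,0,0,14,0,0,0,0,0,14,0,0,0,0,0,12,0,0,0,0,0,6,0,0,0,0,0,0,0,0,0,0]'
python3 -c "
from h import *
plan(499.5,215.1,304)
cam('wrist','w2.png')"
```

```text
[499.7 217.7] 23.678659439086914 [149.2 150.4 154.2 154.8]
time_s: 3.88
ee_pos: [499.6, 213.3, 304.2]
tcp_rot: [0.085, -0.702, 0.702, -0.084]
wrist_force: [-0.1, -0.1, 0.3]
gripper_width: 84.9
yaw now -76.3 turn [-0. -0.  0.] then shift [-0.3  0.2 -1.8] tip z 131.2 q6 1.66 t 3.88 w 84.9
```

View pics/w2.png

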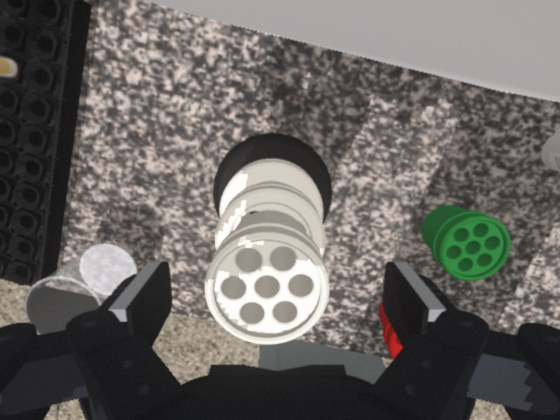

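```bash
python3 -m creep '[0,0,-1.5,0,0,0,0,0,-1.5,0,0,0,0,0,0,0,0,0]'
python3 - <<'E'
from h import *
d=cam('wrist');W=pts(d);s,M=state()
L=(W-s['ee_pos'])@M
u,v=np.meshgrid(np.arange(560),np.arange(420))
k=(np.hypot(u-271,v-285)<75)&(W[...,2]>150)&(W[...,2]<160)
p=L[k];c,r=cv2.minEnclosingCircle(p[:,[0,2]].astype(np.float32));print('tool xz',np.array(c),r,np.percentile(p[:,1],[1,50]))
k=(L[...,1]>120)&(L[...,1]<165)&(np.abs(L[...,2])<60)&(np.abs(L[...,2])>35)
print(L[k&(L[...,2]<0)][:,2].max(),L[k&(L[...,2]>0)][:,2].min(), s['ee_pos'])
E
```

```text
time_s: 4.3
ee_pos: [499.0, 216.4, 305.0]
tcp_rot: [-0.084, 0.702, -0.702, 0.085]
wrist_force: [-0.4, -0.1, -0.3]
gripper_width: 85.6
tool xz [-1.  -1.3] 23.929391860961914 [150.3 152.5]
-35.029823564289494 35.0041623672624 [499.  216.3 305. ]
```

```bash
python3 -m creep '[-1,0.5,-1,0,0,0,0,0,0,0,0,0]'
python3 -m creep '[0,0,0,0,0,0,0,0,0,0,0,0,0,0,0,0,0,0,0,0,0,0,0,0,0,0,0,0,0,0,0,0,0,0,0,0]' -1
python3 -c "
from h import *
cam('wrist','w3.png')"
```

```text
time_s: 4.6
ee_pos: [499.8, 217.4, 304.2]
tcp_rot: [-0.084, 0.702, -0.702, 0.084]
wrist_force: [0.0, 0.4, -0.1]
gripper_width: 85.4
time_s: 5.35
ee_pos: [500.0, 217.5, 304.6]
tcp_rot: [-0.084, 0.702, -0.702, 0.085]
wrist_force: [0.2, -0.9, 6.0]
gripper_width: 44.9
```

View pics/w3.png

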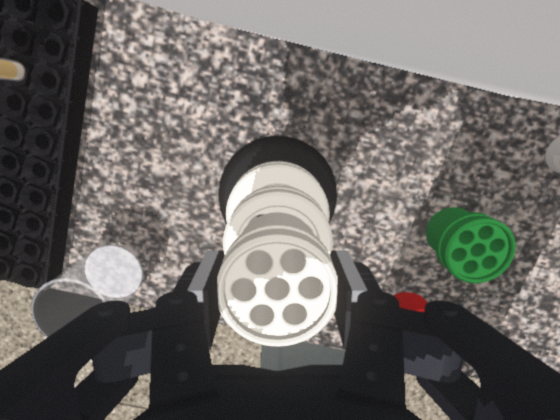

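The small is gripped: its collar sits centred between the pads at (277,285). Lifting now.

```bash
python3 -m creep '[0,-4,0,0,0,0,0,-8,0,0,0,0,0,-14,0,0,0,0,0,-14,0,0,0,0,0,-14,0,0,0,0,0,-14,0,0,0,0,0,-14,0,0,0,0,0,-10,0,0,0,0,0,-6,0,0,0,0,0,0,0,0,0,0]'
python3 -c "
from h import *
cam('wrist','w4.png')
plan(462.7,-237.3,403,-115.6)
plan(462.7,-237.3,403)"
```

```text
time_s: 6.65
ee_pos: [499.8, 217.4, 402.6]
tcp_rot: [-0.084, 0.702, -0.702, 0.084]
wrist_force: [0.5, -0.3, -0.1]
gripper_width: 45.0
yaw now -76.3 turn [-0.  39.3  0. ] then shift [-163.1   -0.9  426. ] tip z 229.1 q6 1.66 t 6.70 w 44.6
yaw now -76.3 turn [-0. -0.  0.] then shift [143.5  -0.9 433. ] tip z 229.1 q6 1.66 t 6.70 w 44.6
```

View pics/w4.png

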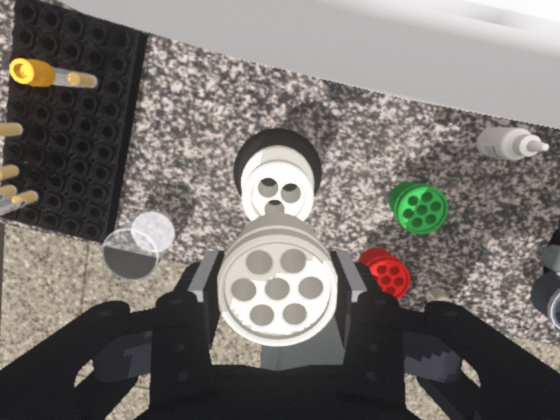

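Only the small came up; the medium (3 bores) remains at (278,190). Now across to bucket a.

```bash
python3 -m creep '[8,0,24,0,0,0,14,0,43,0,0,0,16,0,48,0,0,0,16,0,48,0,0,0,16,0,48,0,0,0,16,0,48,0,0,0,16,0,48,0,0,0,16,0,48,0,0,0,16,0,48,0,0,0,9.5,0,30,0,0,0]'
python3 -m creep '[0,0,0,0,6,0,0,0,0,0,8,0,0,0,0,0,8,0,0,0,0,0,8,0,0,0,0,0,6,0,0,0,0,0,3.3,0,0,0,0,0,0,0,0,0,0,0,0,0]'
python3 -c "
from h import *
plan(462.7,-237.3,300,-115.6)
cam('wrist','w5.png')
cam('top','t5.png')"
```

```text
time_s: 7.95
ee_pos: [462.2, -239.5, 401.5]
tcp_rot: [-0.084, 0.702, -0.702, 0.083]
wrist_force: [-0.0, 0.6, -0.7]
gripper_width: 44.8
time_s: 8.95
ee_pos: [462.7, -237.2, 401.8]
tcp_rot: [0.156, 0.69, -0.689, -0.157]
wrist_force: [0.4, -0.4, -0.1]
gripper_width: 44.9
yaw now -115.6 turn [0.  0.  0.1] then shift [ -0.1 101.8   0. ] tip z 228.8 q6 1.46 t 8.95 w 44.9
```

View pics/w5.png

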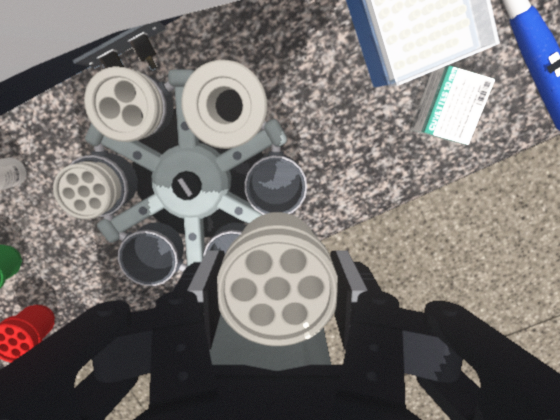

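Run:
```python
from h import *
d=cam('wrist');W=pts(d);s,M=state();L=(W-s['ee_pos'])@M
u,v=np.meshgrid(np.arange(560),np.arange(420))
def f(n,cu,cv_,rad,lo,hi):
    k=(np.hypot(u-cu,v-cv_)<rad)&(W[...,2]>lo)&(W[...,2]<hi)
    p=W[k];c,r=cv2.minEnclosingCircle(p[:,:2].astype(np.float32));print(n,k.sum(),np.array(c),r,np.median(p[:,2]))
f('a',276,186,36,60,70)
f('c',150,255,38,60,70)
f('sl',84,190,38,78,92)
f('ml',126,104,45,78,92)
f('ll',225,105,50,78,92)
```

```text
a 841 [ 463.2 -235. ] 27.659564971923828 63.54592175479422
c 906 [453.3 -96.8] 28.227331161499023 63.450010553646564
sl 2110 [532.3 -91.2] 24.159151077270508 82.2804473829502
ml 3461 [ 577.9 -157.3] 28.506433486938477 84.72162728358637
ll 4873 [ 542.8 -228.9] 33.17569351196289 85.40260903281097
```

```bash
python3 -m creep '[0.5,15,-2.2,0,0,0,0,20,0,0,0,0,0,20,0,0,0,0,0,20,0,0,0,0,0,18,0,0,0,0,0,14,0,0,0,0,0,10,0,0,0,0,0,7,0,0,0,0,0,4,0,0,0,0,0,0,0,0,0,0]'
python3 -c "
from h import *
plan(463.2,-235,240,-115.6)
cam('wrist','w6.png')
"
```

```text
time_s: 10.35
ee_pos: [463.3, -235.1, 274.2]
tcp_rot: [-0.157, -0.69, 0.69, 0.157]
wrist_force: [-0.6, -0.5, -0.4]
gripper_width: 44.8
yaw now -115.6 turn [ 0. -0. -0.] then shift [ 0.1 34.2 -0.1] tip z 101.2 q6 1.47 t 10.35 w 44.8
```

View pics/w6.png

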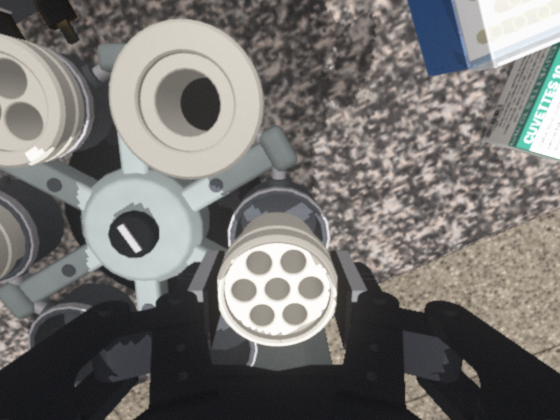

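The small is aligned above its bucket and clear of the large_loaded at (185,100). Lowering into the bore.

```bash
python3 -m creep '[0,8,0,0,0,0,0,8,0,0,0,0,0,7,0,0,0,0,0,6,0,0,0,0,0,4,0,0,0,0,0,2,0,0,0,0,0,0,0,0,0,0]'
python3 -c "
from h import *
cam('scene','s7.png')
cam('wrist','w7.png')
d=cam('scene')
cv2.imwrite('pics/s7c.png',cv2.resize(d['pixels'][150:270,240:400,::-1],(800,600),interpolation=3))
"
```

```text
time_s: 11.28
ee_pos: [463.2, -235.1, 239.1]
tcp_rot: [0.157, 0.69, -0.689, -0.157]
wrist_force: [-0.1, -0.0, 0.4]
gripper_width: 44.7
```

View pics/w7.png

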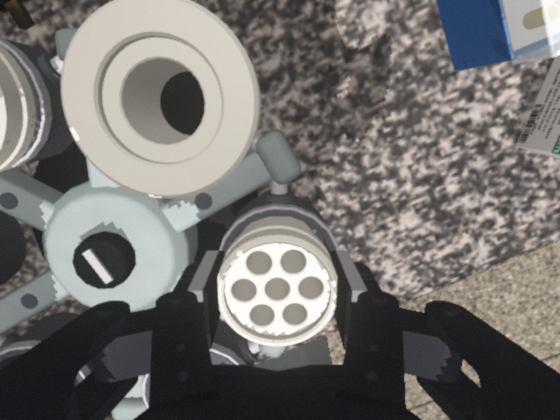

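```bash
python3 -m creep '[0,1,0,0,0,0,0,1,0,0,0,0,0,0,0,0,0,0]'
python3 -m creep '[0,0,0,0,0,0,0,0,0,0,0,0,0,0,0,0,0,0,0,0,0,0,0,0]' 0.5
python3 -m creep '[0,-6,0,0,0,0,0,-15,0,0,0,0,0,-25,0,0,0,0,0,-25,0,0,0,0,0,-25,0,0,0,0,0,-25,0,0,0,0,0,-25,0,0,0,0,0,-12,0,0,0,0,0,0,0,0,0,0]' 1
python3 - <<'E'
from h import *
d=cam('wrist','w8.png');W=pts(d);s,M=state()
u,v=np.meshgrid(np.arange(560),np.arange(420))
k=(np.hypot(W[...,0]-463.2,W[...,1]+235)<32)&(W[...,2]>78)&(W[...,2]<95)
p=W[k];c,r=cv2.minEnclosingCircle(p[:,:2].astype(np.float32));print(k.sum(),np.array(c),r,np.percentile(p[:,2],[5,50,95,99]))
E
```

```text
time_s: 11.8
ee_pos: [463.2, -235.1, 237.1]
tcp_rot: [0.157, 0.69, -0.689, -0.157]
wrist_force: [-0.7, 1.1, -0.2]
gripper_width: 45.0
time_s: 12.3
ee_pos: [463.2, -235.1, 237.2]
tcp_rot: [-0.157, -0.69, 0.69, 0.157]
wrist_force: [0.3, 0.2, 0.1]
gripper_width: 63.9
time_s: 13.42
ee_pos: [463.3, -235.1, 396.4]
tcp_rot: [-0.158, -0.689, 0.69, 0.156]
wrist_force: [0.4, -0.2, 0.4]
gripper_width: 85.4
1894 [ 463.2 -234.3] 23.698625564575195 [80.4 82.3 86.2 86.8]
```

View pics/w8.png

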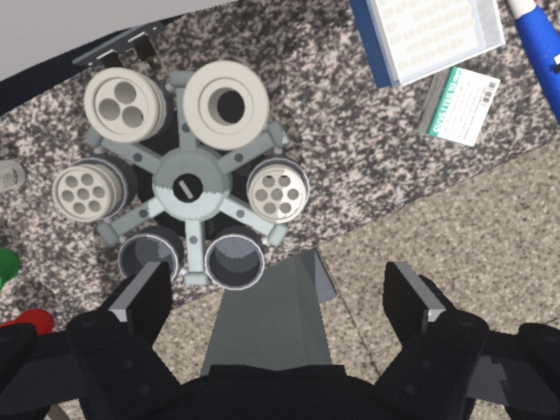

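The small is seated: its top is at z≈86, centred to within 1 mm, at (278,193) across from its 7-bore twin at (88,192). Next I'll turn the jaws for bucket b and go back to the stack.

```bash
python3 -m creep '[0,0,0,0,-10,0,0,0,0,0,-10,0,0,0,0,0,-10,0,0,0,0,0,-10,0,0,0,0,0,-10,0,0,0,0,0,-10,0,0,0,0,0,-10,0,0,0,0,0,-10,0,0,0,0,0,-10,0,0,0,0,0,-10,0]'
python3 -m creep '[0,0,0,0,-10,0,0,0,0,0,-9.8,0,0,0,0,0,0,0]'
python3 -c "
from h import *
plan(499.8,217.5,396,4.2)
"
```

```text
time_s: 14.72
ee_pos: [462.8, -234.9, 393.6]
tcp_rot: [-0.429, 0.563, -0.561, 0.429]
wrist_force: [0.0, -0.7, 0.4]
gripper_width: 85.2
time_s: 15.1
ee_pos: [462.9, -234.9, 393.9]
tcp_rot: [0.518, -0.483, 0.481, -0.517]
wrist_force: [0.1, 0.1, -0.5]
gripper_width: 85.3
yaw now 4.1 turn [ 0.1 -0.1 -0.1] then shift [-448.4   -2.1   69.9] tip z 220.9 q6 -0.62 t 15.10 w 85.3
```

```bash
python3 -m creep '[-28,0,4,0,0,0,-46,0,7,0,0,0,-50,0,8,0,0,0,-50,0,8,0,0,0,-50,0,8,0,0,0,-50,0,8,0,0,0,-50,0,8,0,0,0,-50,0,8,0,0,0,-46,0,7,0,0,0,-28,0,4,0,0,0]'
python3 -m creep '[0,20,0,0,0,0,0,25,0,0,0,0,0,25,0,0,0,0,0,20,0,0,0,0,0,10,0,0,0,0,0,0,0,0,0,0]'
python3 - <<'E'
from h import *
d=cam('wrist','w9.png');W=pts(d);s,M=state();L=(W-s['ee_pos'])@M
k=(np.hypot(W[...,0]-499.8,W[...,1]-217.5)<36)&(W[...,2]>98)&(W[...,2]<112)
p=W[k];c,r=cv2.minEnclosingCircle(p[:,:2].astype(np.float32));print(k.sum(),np.array(c),r,np.percentile(p[:,2],[5,50,95,99]))
plan(c[0],c[1],256,4.2)
E
```

```text
time_s: 16.35
ee_pos: [500.1, 219.0, 394.4]
tcp_rot: [0.518, -0.482, 0.482, -0.517]
wrist_force: [-0.3, -0.5, 0.5]
gripper_width: 85.3
time_s: 17.1
ee_pos: [500.1, 216.7, 294.3]
tcp_rot: [0.518, -0.482, 0.481, -0.517]
wrist_force: [-0.1, 0.4, 0.7]
gripper_width: 85.3
7955 [500.5 217.2] 28.381685256958008 [100.6 104.7 106.4 107. ]
yaw now 4.1 turn [ 0.  -0.1  0. ] then shift [-0.3 39.1  0.1] tip z 122.1 q6 0.26 t 17.15 w 85.2
```

View pics/w9.png

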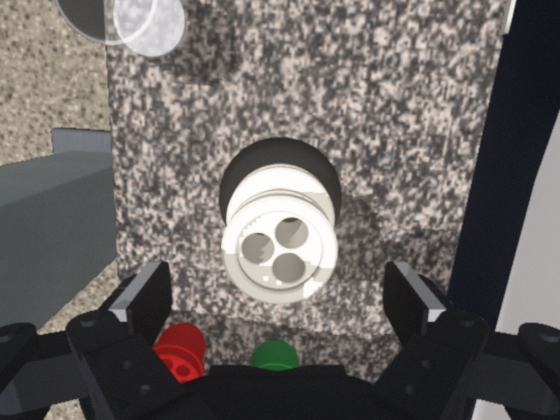

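The medium (3 bores) is centred at (280,247) between the fingers; red and green are well clear below. Descend and grip.

```bash
python3 -m creep '[0,12,0,0,0,0,0,14,0,0,0,0,0,10,0,0,0,0,0,2,0,0,0,0,0,0,0,0,0,0]'
python3 -m creep '[0,0,0,0,0,0,0,0,0,0,0,0,0,0,0,0,0,0,0,0,0,0,0,0,0,0,0,0,0,0,0,0,0,0,0,0]' -1
python3 -m creep '[0,-4,0,0,0,0,0,-8,0,0,0,0,0,-14,0,0,0,0,0,-18,0,0,0,0,0,-20,0,0,0,0,0,-20,0,0,0,0,0,-20,0,0,0,0,0,-20,0,0,0,0,0,-12,0,0,0,0,0,-4,0,0,0,0]'
python3 -c "
from h import *
cam('wrist','w10.png')
plan(418.3,-168.8,390,4.2)
"
```

```text
time_s: 17.77
ee_pos: [500.4, 216.8, 257.0]
tcp_rot: [0.518, -0.482, 0.481, -0.518]
wrist_force: [-0.1, -0.8, 0.5]
gripper_width: 85.3
time_s: 18.52
ee_pos: [500.5, 216.9, 258.2]
tcp_rot: [-0.517, 0.481, -0.482, 0.518]
wrist_force: [-0.8, -0.4, 4.4]
gripper_width: 53.3
time_s: 19.77
ee_pos: [500.5, 216.8, 398.4]
tcp_rot: [-0.517, 0.481, -0.482, 0.518]
wrist_force: [-0.0, -0.4, -0.3]
gripper_width: 53.5
yaw now 4.2 turn [-0.1 -0.  -0. ] then shift [ 378.6    8.2 -110.1] tip z 225.2 q6 0.26 t 19.82 w 54.0
```

View pics/w10.png

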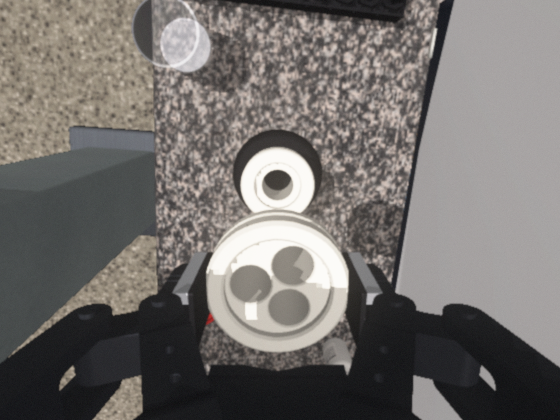

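The medium is held at (278,280), and the large (one bore) remains in the stand at (277,183). Moving to bucket b.

```bash
python3 -m creep '[24,0,-7,0,0,0,40,0,-11.6,0,0,0,42,0,-12.2,0,0,0,42,0,-12.2,0,0,0,42,0,-12.2,0,0,0,42,0,-12.2,0,0,0,42,0,-12.2,0,0,0,42,0,-12.2,0,0,0,38,0,-11,0,0,0,24.6,0,-7.3,0,0,0]'
python3 -m creep '[0,10,0,0,0,0,0,20,0,0,0,0,0,10,0,0,0,0,0,0,0,0,0,0]'
python3 - <<'E'
from h import *
d=cam('wrist','w11.png');W=pts(d);s,M=state()
k=(np.hypot(W[...,0]-418.3,W[...,1]+168.8)<36)&(W[...,2]>60)&(W[...,2]<70)
p=W[k];c,r=cv2.minEnclosingCircle(p[:,:2].astype(np.float32));print(k.sum(),np.array(c),r)
plan(418.3,-168.8,240,4.2)
E
```

```text
time_s: 21.08
ee_pos: [417.4, -170.4, 396.5]
tcp_rot: [0.518, -0.482, 0.481, -0.517]
wrist_force: [-0.0, -0.3, -0.7]
gripper_width: 53.7
time_s: 21.58
ee_pos: [417.9, -167.9, 356.0]
tcp_rot: [0.518, -0.482, 0.48, -0.518]
wrist_force: [0.2, 0.3, -0.8]
gripper_width: 53.9
796 [ 417.9 -169.5] 27.653440475463867
yaw now 4.2 turn [ 0.1  0.  -0.1] then shift [  0.7 116.8   0.1] tip z 183.8 q6 -0.55 t 21.62 w 53.8
```

View pics/w11.png

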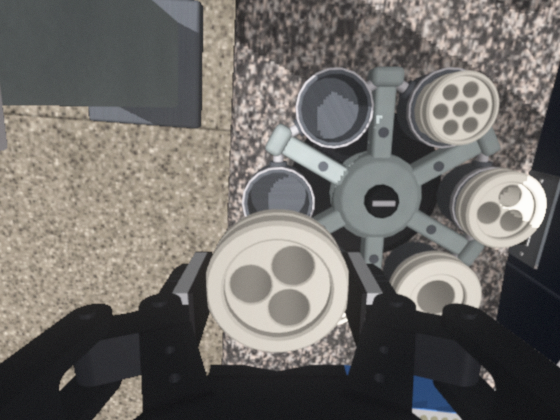

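```bash
python3 -m creep '[1,16,0,0,0,0,0,20,0,0,0,0,0,20,0,0,0,0,0,18,0,0,0,0,0,12,0,0,0,0,0,10,0,0,0,0,0,8,0,0,0,0,0,6,0,0,0,0,0,4,0,0,0,0,0,0,0,0,0,0]'
python3 -c "
from h import *
plan(418,-169.2,238.5)"
```

```text
time_s: 22.88
ee_pos: [418.2, -169.8, 243.0]
tcp_rot: [0.518, -0.482, 0.481, -0.518]
wrist_force: [0.2, -0.4, -0.1]
gripper_width: 53.7
yaw now 4.2 turn [ 0. -0. -0.] then shift [-0.6  4.5 -0.2] tip z 70.0 q6 -0.55 t 22.88 w 53.7
```

```bash
python3 -m creep '[0,2,0,0,0,0,0,1,0,0,0,0,0,0.5,0,0,0,0,0,0,0,0,0,0]'
python3 -m creep '[0,0,0,0,0,0,0,0,0,0,0,0,0,0,0,0,0,0,0,0,0,0,0,0]' 0.7
python3 -m creep '[0,-6,0,0,0,0,0,-15,0,0,0,0,0,-25,0,0,0,0,0,-25,0,0,0,0,0,-25,0,0,0,0,0,-25,0,0,0,0,0,-25,0,0,0,0,0,-12,0,0,0,0,0,0,0,0,0,0]' 1
python3 - <<'E'
from h import *
d=cam('wrist','w12.png');W=pts(d);s,M=state()
for c0,rr in(((418,-169.2),36),((463.2,-235),32)):
    k=(np.hypot(W[...,0]-c0[0],W[...,1]-c0[1])<rr)&(W[...,2]>78)&(W[...,2]<95)
    p=W[k];c,r=cv2.minEnclosingCircle(p[:,:2].astype(np.float32));print(k.sum(),np.array(c),r,np.percentile(p[:,2],[5,50,95,99]))
plan(500,217.2,396,-55.8)
plan(500,217.2,396)
E
```

```text
time_s: 23.38
ee_pos: [418.3, -169.8, 239.7]
tcp_rot: [-0.518, 0.481, -0.481, 0.518]
wrist_force: [0.5, 0.6, -0.5]
gripper_width: 54.0
time_s: 23.88
ee_pos: [418.3, -169.8, 239.8]
tcp_rot: [-0.518, 0.481, -0.481, 0.518]
wrist_force: [0.4, 0.0, -0.3]
gripper_width: 72.9
time_s: 25.0
ee_pos: [418.3, -169.9, 398.4]
tcp_rot: [-0.518, 0.481, -0.482, 0.518]
wrist_force: [-0.3, 0.5, -1.1]
gripper_width: 85.4
2798 [ 418.2 -169.6] 28.0974178314209 [80.6 84.8 86.6 87.3]
1715 [ 462.9 -234.8] 23.743404388427734 [79.4 82.2 86.  86.6]
yaw now 4.2 turn [-0. 60. -0.] then shift [-285.2    1.6 -273.9] tip z 224.6 q6 -0.55 t 25.05 w 85.2
yaw now 4.2 turn [-0. -0.  0.] then shift [-379.9    1.6  109.9] tip z 224.6 q6 -0.55 t 25.05 w 85.2
```

View pics/w12.png

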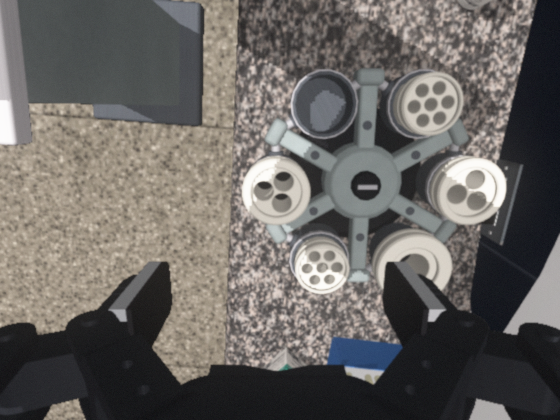

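The medium is seated (top z≈86.6) at (277,190), across from its twin at (467,190). Now the large.

```bash
python3 -m creep '[-24,0,7,0,0,0,-40,0,11.6,0,0,0,-42,0,12.2,0,0,0,-42,0,12.2,0,0,0,-42,0,12.2,0,0,0,-42,0,12.2,0,0,0,-42,0,12.2,0,0,0,-42,0,12.2,0,0,0,-39,0,11,0,0,0,-25,0,7.3,0,0,0]'
python3 -m creep '[0,0,0,0,8,0,0,0,0,0,10,0,0,0,0,0,10,0,0,0,0,0,10,0,0,0,0,0,10,0,0,0,0,0,8,0,0,0,0,0,4,0,0,0,0,0,0,0]'
python3 -m creep '[0,20,0,0,0,0,0,25,0,0,0,0,0,30,0,0,0,0,0,30,0,0,0,0,0,25,0,0,0,0,0,18,0,0,0,0,0,0,0,0,0,0]'
python3 - <<'E'
from h import *
d=cam('wrist','w13.png');W=pts(d);s,M=state();L=(W-s['ee_pos'])@M
k=(np.hypot(W[...,0]-499.8,W[...,1]-217.5)<42)&(W[...,2]>48)&(W[...,2]<64)
p=W[k];c,r=cv2.minEnclosingCircle(p[:,:2].astype(np.float32));print(k.sum(),np.array(c),r,np.percentile(p[:,2],[5,50,95,99]))
plan(c[0],c[1],207,-55.8)
E
```

```text
time_s: 26.3
ee_pos: [500.2, 219.0, 395.9]
tcp_rot: [0.519, -0.482, 0.481, -0.517]
wrist_force: [-0.6, -0.1, 0.1]
gripper_width: 85.4
time_s: 27.3
ee_pos: [500.0, 217.1, 396.2]
tcp_rot: [0.209, -0.676, 0.676, -0.207]
wrist_force: [0.6, 0.5, 0.4]
gripper_width: 85.4
time_s: 28.18
ee_pos: [499.4, 216.9, 247.7]
tcp_rot: [0.21, -0.676, 0.676, -0.206]
wrist_force: [0.0, 0.6, 0.7]
gripper_width: 85.3
11781 [501.3 217.6] 33.459930419921875 [52.9 57.3 58.6 59. ]
yaw now -55.8 turn [0.  0.  0.1] then shift [-1.4 41.8  0.3] tip z 75.8 q6 1.31 t 28.23 w 85.6
```

View pics/w13.png

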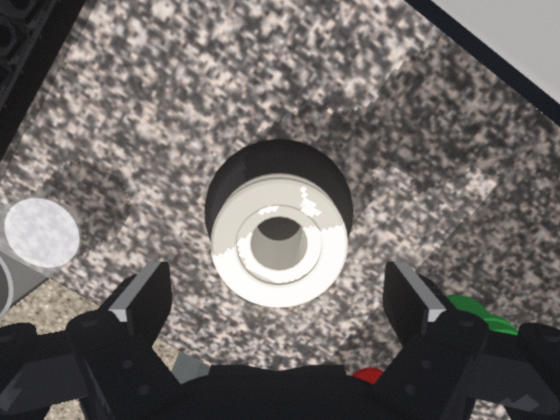

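The large is centred at (279,240), and green and red are well outside the fingers. Descend and grip.

```bash
python3 -m creep '[-1.3,12,0.3,0,0,0,0,14,0,0,0,0,0,12,0,0,0,0,0,3,0,0,0,0,0,0,0,0,0,0]'
python3 -m creep '[0,0,0,0,0,0,0,0,0,0,0,0,0,0,0,0,0,0,0,0,0,0,0,0,0,0,0,0,0,0]' -1
python3 -m creep '[0,-4,0,0,0,0,0,-10,0,0,0,0,0,-20,0,0,0,0,0,-25,0,0,0,0,0,-30,0,0,0,0,0,-30,0,0,0,0,0,-30,0,0,0,0,0,-25,0,0,0,0,0,-10,0,0,0,0,0,0,0,0,0,0]'
python3 -c "
from h import *
cam('wrist','w14.png')
plan(453.3,-97.1,390,-55.8)
"
```

```text
time_s: 28.85
ee_pos: [501.5, 217.7, 208.3]
tcp_rot: [-0.208, 0.676, -0.676, 0.208]
wrist_force: [0.8, 0.6, 0.5]
gripper_width: 85.6
time_s: 29.48
ee_pos: [502.0, 217.9, 209.8]
tcp_rot: [-0.207, 0.676, -0.676, 0.209]
wrist_force: [-0.6, 0.0, 6.9]
gripper_width: 63.8
time_s: 30.72
ee_pos: [501.5, 217.7, 393.2]
tcp_rot: [-0.207, 0.676, -0.676, 0.208]
wrist_force: [-0.8, -0.0, -1.1]
gripper_width: 63.7
yaw now -55.8 turn [ 0. -0.  0.] then shift [216.5   2.3 233.3] tip z 219.3 q6 1.31 t 30.77 w 63.5
```

View pics/w14.png

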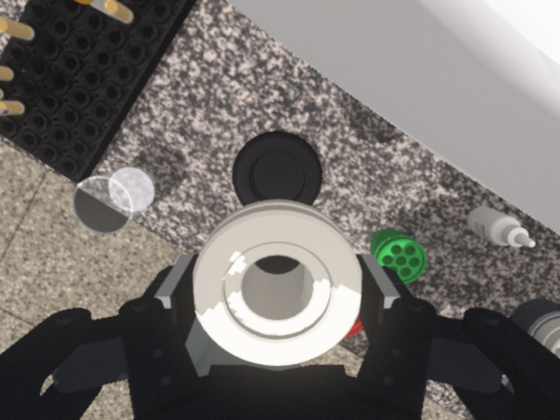

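The large is held and the stand is empty. Moving to bucket c.

```bash
python3 -m creep '[13,0,14,0,0,0,22,0,24,0,0,0,24,0,26,0,0,0,24,0,26,0,0,0,24,0,26,0,0,0,24,0,26,0,0,0,24,0,26,0,0,0,24,0,26,0,0,0,23,0,24,0,0,0,14.5,0,15.3,0,0,0]'
python3 -m creep '[0,10,0,0,0,0,0,20,0,0,0,0,0,10,0,0,0,0,0,0,0,0,0,0]'
python3 - <<'E'
from h import *
d=cam('wrist','w15.png');W=pts(d);s,M=state()
k=(np.hypot(W[...,0]-453.3,W[...,1]+97)<36)&(W[...,2]>60)&(W[...,2]<70)
p=W[k];c,r=cv2.minEnclosingCircle(p[:,:2].astype(np.float32));print(k.sum(),np.array(c),r)
plan(453.3,-97.1,240,-55.8)
E
```

```text
time_s: 32.02
ee_pos: [452.0, -99.0, 391.6]
tcp_rot: [-0.208, 0.676, -0.676, 0.206]
wrist_force: [-0.4, 0.6, 0.0]
gripper_width: 63.9
time_s: 32.52
ee_pos: [452.9, -96.4, 351.4]
tcp_rot: [-0.209, 0.677, -0.675, 0.207]
wrist_force: [-0.6, -0.4, -0.5]
gripper_width: 63.4
707 [453.  -97.2] 27.6102352142334
yaw now -55.8 turn [0.1 0.  0. ] then shift [  0.4 112.2   0.4] tip z 179.2 q6 0.67 t 32.58 w 63.3
```

View pics/w15.png

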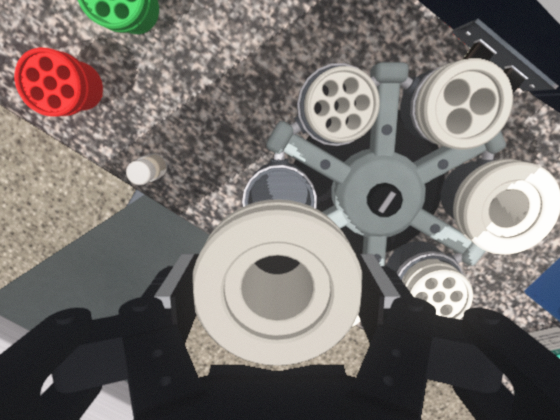

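```bash
python3 -m creep '[0.4,16,0.4,0,0,0,0,20,0,0,0,0,0,20,0,0,0,0,0,18,0,0,0,0,0,11,0,0,0,0,0,8,0,0,0,0,0,7,0,0,0,0,0,6,0,0,0,0,0,3,0,0,0,0,0,0,0,0,0,0]'
python3 -c "
from h import *
plan(453.1,-97.2,239.5)"
```

```text
time_s: 33.83
ee_pos: [453.4, -97.5, 243.6]
tcp_rot: [-0.208, 0.676, -0.676, 0.208]
wrist_force: [0.1, -0.1, -0.4]
gripper_width: 63.5
yaw now -55.8 turn [0. 0. 0.] then shift [ 0.1  4.1 -0.4] tip z 70.6 q6 0.67 t 33.83 w 63.5
```

```bash
python3 -m creep '[0,2,0,0,0,0,0,1.5,0,0,0,0,0,0.7,0,0,0,0,0,0,0,0,0,0]'
python3 -m creep '[0,0,0,0,0,0,0,0,0,0,0,0,0,0,0,0,0,0,0,0,0,0,0,0]' 0.85
python3 -m creep '[0,-6,0,0,0,0,0,-15,0,0,0,0,0,-25,0,0,0,0,0,-25,0,0,0,0,0,-25,0,0,0,0,0,-25,0,0,0,0,0,-25,0,0,0,0,0,-12,0,0,0,0,0,0,0,0,0,0]' 1
python3 - <<'E'
from h import *
d=cam('wrist','w16.png');W=pts(d)
t=cam('top','t16.png');T=pts(t);T0=pts(dict(np.load('top0.npz')))
for n,c0,rr in(('l',(453.1,-97.2),39),('m',(418,-169.2),36),('s',(463.2,-235),32)):
    k=(np.hypot(W[...,0]-c0[0],W[...,1]-c0[1])<rr)&(W[...,2]>78)&(W[...,2]<95)
    p=W[k];c,r=cv2.minEnclosingCircle(p[:,:2].astype(np.float32));print(n,k.sum(),np.array(c),r,np.percentile(p[:,2],[5,50,95,99]))
    # tilt of rim via plane fit
    q=p[(p[:,2]>84)];A=np.c_[q[:,:2]-q[:,:2].mean(0),np.ones(len(q))];co=np.linalg.lstsq(A,q[:,2],rcond=None)[0];print('  tilt deg',np.degrees(np.hypot(*co[:2])))
for n,c0,rr in(('sl',(532,-91.5),30),('ml',(577.5,-157.5),34),('ll',(542.5,-229),39)):
  for nm,X,off in(('wrist',W,(0,0)),('top',T,(0,-2)),('top0',T0,(0,-2))):
    k=(np.hypot(X[...,0]-c0[0],X[...,1]-c0[1]-off[1])<rr)&(X[...,2]>78)&(X[...,2]<95)
    if k.sum()<50: print(n,nm,'hidden');continue
    p=X[k];c,r=cv2.minEnclosingCircle(p[:,:2].astype(np.float32));print(n,nm,k.sum(),np.array(c),r,np.percentile(p[:,2],[95]))
E
```

```text
time_s: 34.33
ee_pos: [453.4, -97.5, 239.5]
tcp_rot: [-0.208, 0.676, -0.676, 0.208]
wrist_force: [0.6, -0.0, -0.1]
gripper_width: 63.6
time_s: 34.83
ee_pos: [453.5, -97.5, 239.6]
tcp_rot: [0.208, -0.676, 0.676, -0.208]
wrist_force: [-0.2, 0.6, -0.3]
gripper_width: 79.2
time_s: 35.95
ee_pos: [453.6, -97.5, 398.2]
tcp_rot: [0.207, -0.675, 0.676, -0.208]
wrist_force: [0.2, 0.0, -0.3]
gripper_width: 85.6
l 4156 [452.6 -97.5] 33.1796989440918 [81.1 85.3 86.8 87.3]
  tilt deg 0.03672742302751504
m 2470 [ 417.9 -169. ] 28.295541763305664 [80.1 84.6 86.5 87.2]
  tilt deg 0.061347755378425406
s 918 [ 464.  -233.9] 23.879220962524414 [78.6 82.  86.  86.6]
  tilt deg 0.5618704919376276
sl wrist 2203 [532.1 -91.3] 23.54466438293457 [86.3]
sl top hidden
sl top0 309 [532.1 -93. ] 24.04038429260254 [86.8]
ml wrist 3528 [ 577.6 -157.1] 28.53873062133789 [86.6]
ml top hidden
ml top0 448 [ 576.8 -159.2] 28.15158462524414 [87.9]
ll wrist 4388 [ 542.5 -229.3] 33.76607131958008 [86.7]
ll top hidden
ll top0 662 [ 542.1 -231.4] 33.48558807373047 [88.3]
```

View pics/w16.png

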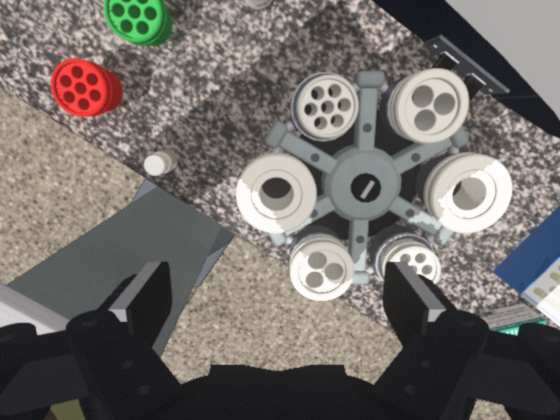

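The picture shows every pair facing its like: large (276,192) with (467,192), medium (322,266) with (428,105), small (408,262) with (326,107). All three are seated and the arm is clear, so I'm handing in.

```bash
python3 -c "
from workcell import arm
print(arm.hand_in())"
```

```text
the job is handed in; nothing more can be done
None
```

I took the stack apart from the top down and put small, medium and large each into the empty bucket straight across from its own twin. I handed the job in at about 36 s of the 102 s allowed; the hand-in reports no verdict.

**Seating:** in the last wrist-camera check all three collar tops stood at about 86–87 mm, where a fully seated one stands at 86. All were within about 1.5 mm of their bucket centres, with measured tilt of 0.6° or less.

**Loaded adapters:** they stayed within 1 mm of where the same wrist camera had measured them just before the first placing. I never touched them.

**Grips and forces:** each grip lifted only the one adapter, and wrist-force readings stayed below 8 N. The gripper ended open and clear above the rotor.

**What disagreed or was missing:** the top and wrist cameras differed by a steady 2 mm or so in y. I used the wrist values for grasping and placing. The arm hid the loaded adapters from the top camera in the final check, so it could not confirm the wrist reading.

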